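# Square the steel nest block up to the fence

## Robot

A 6-joint arm with a two-finger parallel gripper is mounted at the origin on a cart in front of the work surface, level with it; the furniture and walls round the work are solid. World frame = base frame: x ahead of the robot, y to its left, z up, the work surface at z = 0. Lengths are in m, angles in rad, forces in N, time in s.
With the tool pointing down it reaches from about 0.375 to 0.9 m from the base axis. Payload 3.1 kg.
Tool frame: the origin (TCP) lies between the finger pads; the fingertips stand manip.nose_length ahead of it and the grasp point (between the pads) lies 5 mm behind it (manip.nose_length is the distance from the TCP to the fingertips, in m); z points along the fingers, y is the line along which they close (so a half turn about z gives the same grasp; the last joint's range is limited). The gripper opens to 85 mm and grips with 20 to 120 N. Pads are 22 mm wide; open, the fingers measure 114 mm over their backs; the gripper's body (76 mm by 85 mm) begins 54 mm behind the grasp point. The pads swing forward as they close: fully open they stand 13 mm farther back than shut.
Start: joints at [-0.178, 0.527, 1.433, -0, 1.181, -0.178], TCP at [0.625, 0, 0.212] pointing down, gripper open.
Joint ranges: [-3.08, 3.08], [-0.75, 2.2], [0.22, 2.44], [-1.43, 4.57], [0, 2.65], [-2.85, 2.85]. Speed limits (rad/s): [2.79, 2.79, 3.14, 3.14, 3.14, 3.14].

## Interface

Orientations are given as a unit quaternion [x, y, z, w].
In Python, from station import monitor, eyes, job, manip gives the robot as it stands.
- The arm moves only by the shell command python3 -m pendant 'ROWS' [FORCE]. ROWS is JSON, a list that holds one entry, the list of rows, each a list of 7 numbers: the shift along the tool's x, y, z as a fraction of full scale, then the turn, a rotation vector about the tool's x, y, z as a fraction of full scale, then the opening, from 0 (shut) to 1 (fully open). A call has 1 to 20 rows; each row shifts and turns the commanded pose from where the row before left it, along the tool's axes as they then stand; what a row does not reach is not made up. Full scale, the value 1, is 800 mm for a shift and 0.12 rad for a turn. A row lasts 1/10 s, in which the tool goes at most 50 mm and 8.59 degrees, less where a joint would pass 70% of its speed; a pose out of reach is approached as far as the arm can. A call with a number of a shift or a turn outside -1 to 1 is refused whole. A call with a gripper value outside its range is refused whole. The fingers move at their own pace and stop on an object; FORCE is the grip in N (left out, the last holds). Time passes only in rows, so rows that do not move let the fingers close. It gives the time, the measured TCP pose, the force, the opening and the grip force at its end, in the units of the state.
- monitor.sense(): the state, without advancing time (a new reading comes with each control period).
- eyes.snapshot(name): name is "scene" or "side" or "wrist"; returns a dict with "pixels" (420x560x3 uint8, red, green, blue), "depth" (420x560 float32, m along the optical axis (not along the pixel's ray), 0 where there is no reading), "intrinsics" (3x3 intrinsics, pixels), "eye" and "attitude" of the camera in the world. Camera axes: x right, y down, z forward; pixel columns grow to the right and rows downward; lengths in m; the calibration is good to about 2 mm. A picture is of the moment at which its call begins.
- job.sign_off(): hands the job in; it is judged then, once.
The state is a dict: "t": time; "q": joint angles; "qd": joint speeds; "tau": joint torques, N m; "tcp_pos": TCP position; "tool_rot": TCP orientation; "force": force on the tool from outside, world axes, zero at the start; "ft_torque": the same for the moment, N m; "finger_gap": opening from 0.0 (shut) to 1.0 (fully open); "gripper_force": force on a finger pad.
Only numpy, scipy, OpenCV 4.12 (cv2) and the standard library are available. Lean on these libraries where they do the work, as an engineer would, in place of code of your own. Each camera call takes 0.05 s, during which the arm holds its last target. There are 200 camera calls.

## Task

The heavy steel nest block stands askew on the tooling plate. Walk it round by pushing at its corners until one of its two long sides (either one) lies flat against the front of the aluminium fence, without sticking out past either end of the fence. Only push it with the fingers: do not lift or tip it, and leave the loupe, the joystick unit and the white puck where they stand.

Things in the scene. Friction and masses are not known exactly. Their poses are not given: they have to be found in the camera images.
- tool_plate: dark steel tooling plate with rows of small filled holes, 310 (x) x 420 (y) mm, fixed on the bench; its top, on which the block, the fence and the bystanders stand, is 16 mm above the bench. Origin at the centre of its footprint at bench level
- nest_block: loose solid steel block, 90 (its x) x 130 (its y, the long way) x 36 mm high, 0.7 to 1 kg, two equal rectangular pockets side by side in its top. Origin: centre of its underside. Long sides: its faces at x = +45 and -45 mm; short sides at y = +65 and -65 mm; the same after a half turn. Slides under a push of 4 to 12 N. Starts turned 57 to 90 degrees, either way, from lying along the fence
- fence: aluminium straight-edge screwed down on the tooling plate (does not move), a bar 260 mm long (its y), 16 mm thick and 26 mm high, with two screwed feet behind it. Origin in the middle of its front face at the level of the plate's top; the front face is its plane x = 0 and looks along its -x, towards the robot and the block; the bar reaches from y = -130 to y = +130 mm. Its x axis lies within 0.2 rad of the robot's x axis
- loupe_by: bystander: black eye loupe, a round cup 36 mm across and 36 mm high, standing on the plate; origin at the centre of its underside
- stick_by: bystander: small joystick unit with a round black top, 33 x 37 x 16 mm high, on the plate; origin at the centre of its underside
- puck_by: bystander: flat white round puck, 54 mm across and 14 mm high, lying on the plate; origin at the centre of its underside
Mind the look-alikes: they are no part of the job. There is more than one size of the nest_block; the one meant has the size given above.

How it is judged:
By the outcome, as a careful person would: the job done as asked, in the order asked, and still so for the second after the job is handed in, with the robot touching nothing.
It also fails if it takes over 61 s, if anything falls off the work surface, if the arm or the gripper's body presses on something with over 40 N, if the wrist force passes 120 N, or if a joint passes its speed limit or range.

## Working session

There is one attempt and no reset: what is moved stays moved. The work goes in short steps, Python scripts to look and compute and a shell command to move; the robot and the scene stay as the last step left them, time stands still between calls to the robot, and variables do not carry over. Pictures are saved under pics/ and viewed, at most 10 in all, crops included, and the job is handed in when it is done.

```bash
mkdir -p pics; ls
python3 - <<'E'
from station import monitor, eyes, job, manip
import cv2,numpy as np
print(manip.nose_length, monitor.sense())
for n in ("scene","side"):
    s=eyes.snapshot(n); cv2.imwrite(f"pics/{n}0.png",s["pixels"][:,:,::-1]); np.savez(f"pics/{n}0.npz",**s)
    print(n,s["eye"],s["attitude"],s["intrinsics"])
E
```

```text
pics
0.014 {'t': 0.0, 'q': array([-1.78510604e-01,  5.28493162e-01,  1.43395057e+00,  2.33855947e-05,
        1.18138529e+00, -1.78508833e-01]), 'qd': array([-1.47170784e-03,  3.97145330e-05,  1.68337449e-04,  1.72705952e-03,
        8.22988850e-04,  1.91067797e-03]), 'tau': array([ 2.50220628e-04, -4.42344439e+01, -1.78024775e+01, -2.06930472e-04,
        8.36740597e-03,  2.24214921e-05]), 'tcp_pos': array([6.24220364e-01, 1.70445047e-04, 2.11401734e-01]), 'tool_rot': array([ 7.07110113e-01,  7.07102565e-01, -6.28835026e-04, -9.24672938e-04]), 'force': array([ 0.05363276,  0.55297345, -0.08039275]), 'ft_torque': array([ 0.00777862,  0.02858478, -0.03572605]), 'gripper_force': 0.0, 'finger_gap': 0.9961407266827546}
scene [ 0.00810609 -0.85727847  0.3725097 ] [ 0.77683497 -0.320657    0.22111358 -0.49478813] [[429.32812434   0.         274.24315838]
 [  0.         429.32812434 209.97522466]
 [  0.           0.           1.        ]]
side [-0.0130929  -1.35655527  0.60319234] [ 0.81402942 -0.21814485  0.12933048 -0.52253475] [[521.97275911   0.         266.35054345]
 [  0.         521.97275911 206.48956979]
 [  0.           0.           1.        ]]
```

View pics/scene0.png

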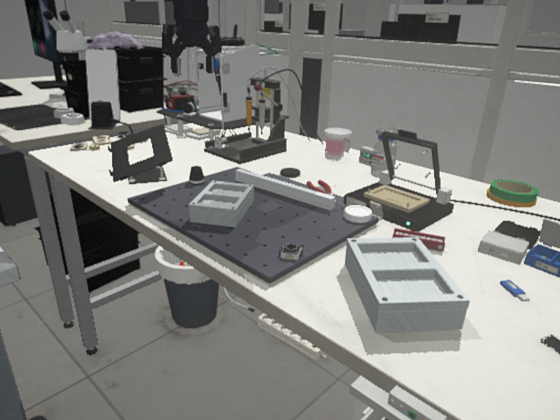

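View pics/side0.png

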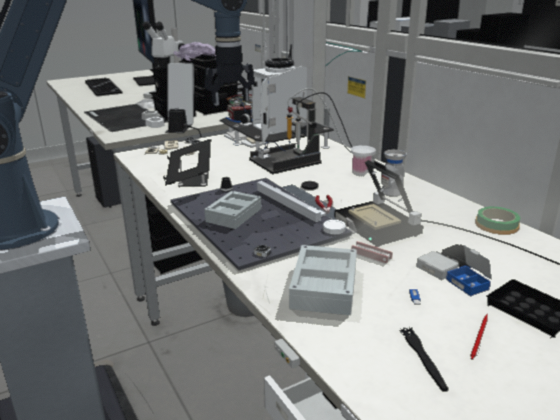

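The scene view shows the block at about (222,202) on the plate, the fence from (237,175) to (335,205), the loupe at (196,174), the puck at (357,213) and the joystick at (291,250). The big block at (405,283) is the look-alike. The side view agrees. Next I'll build a top-down map from depth and take a wrist view.

```bash
cat > h.py <<'E'
from station import monitor, eyes, job, manip
import cv2,numpy as np
from scipy.spatial.transform import Rotation as R
def cloud(s):
    K=s["intrinsics"];d=s["depth"];v,u=np.nonzero(d>0);z=d[v,u]
    P=np.c_[(u-K[0,2])*z/K[0,0],(v-K[1,2])*z/K[1,1],z]
    return R.from_quat(s["attitude"]).apply(P)+s["eye"], s["pixels"][v,u]
# top map: x 0.25..0.85 (up), y 0.4..-0.4 (left to right), 1 px = 1 mm
def topmap(P,c,h=600,w=800,x1=.85,y1=.4):
    o=np.argsort(P[:,2]);P=P[o];c=c[o]
    r=((x1-P[:,0])*1000).astype(int);k=((y1-P[:,1])*1000).astype(int)
    m=(r>=0)&(r<h)&(k>=0)&(k<w)&(P[:,2]<.1)
    im=np.zeros((h,w,3),np.uint8);im[r[m],k[m]]=c[m];return im
E
python3 - <<'E'
from h import *
s=eyes.snapshot("wrist");np.savez("pics/wrist0.npz",**s);cv2.imwrite("pics/wrist0.png",s["pixels"][:,:,::-1])
print(s["eye"],R.from_quat(s["attitude"]).as_matrix())
P,c=cloud(s);im=topmap(P,c)
P2,c2=cloud(np.load("pics/scene0.npz"));im2=topmap(P2,c2)
im[im.sum(2)==0]=im2[im.sum(2)==0]
cv2.imwrite("pics/top0.png",cv2.medianBlur(im,3)[:,:,::-1])
E
```

```text
[0.62448726 0.07204112 0.37109638] [[ 9.99999290e-01  6.71915210e-04 -9.83932833e-04]
 [ 3.65533819e-04 -9.59004792e-01 -2.83389616e-01]
 [-1.13401010e-03  2.83389055e-01 -9.59004357e-01]]
```

View pics/top0.png

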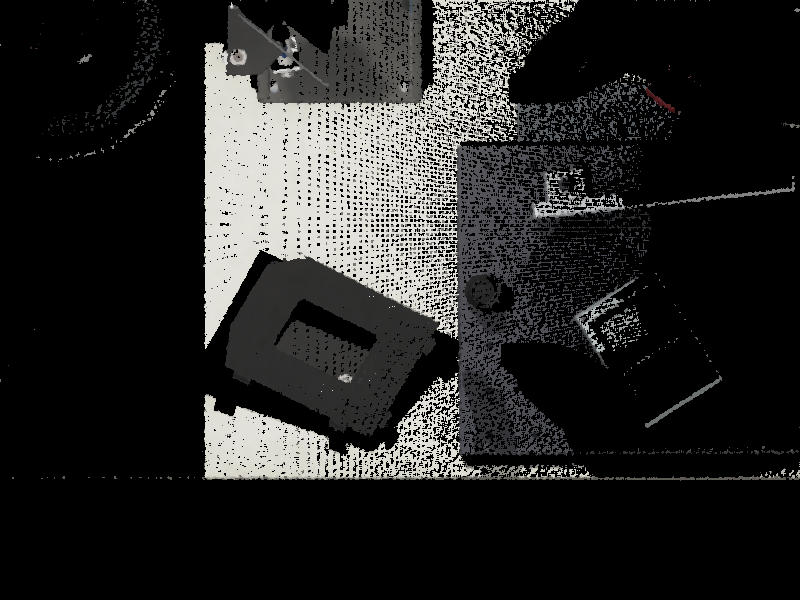

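The top map puts the plate at y −0.06 to −0.48 and x 0.395 to 0.705. The loupe is near (485,290)px, i.e. (0.56,−0.085), and the block near (650,350)px. The stand to the left is clear of the work. I'll move the wrist above the plate.

```bash
python3 -m pendant '[[[-0.06,0,-0.02,0,0,0,0],[-0.06,0,-0.02,0,0,0,0],[-0.06,0,-0.02,0,0,0,0],[-0.06,0,-0.02,0,0,0,0],[-0.05,0,-0.02,0,0,0,0],[0,0,0,0,0,0,0],[0,0,0,0,0,0,0],[0,0,0,0,0,0,0]]]'
python3 - <<'E'
from h import *
s=eyes.snapshot("wrist");np.savez("pics/wrist1.npz",**s)
P,c=cloud(s);im=topmap(P,c,h=500,w=600,y1=0.05)
P2,c2=cloud(np.load("pics/scene0.npz"));im2=topmap(P2,c2,h=500,w=600,y1=.05)
im[im.sum(2)==0]=im2[im.sum(2)==0]
cv2.imwrite("pics/top1.png",cv2.medianBlur(im,3)[:,:,::-1])
m=(P[:,2]>.046)&(P[:,2]<.06)&(P[:,0]>.38)&(P[:,0]<.66)&(P[:,1]<-.12)&(P[:,1]>-.46)
for lo,hi,x0,x1,n in((.046,.060,.38,.62,"block"),(.036,.046,.62,.7,"fence")):
    m=(P[:,2]>lo)&(P[:,2]<hi)&(P[:,0]>x0)&(P[:,0]<x1)&(P[:,1]<-.10)&(P[:,1]>-.46)
    print(n,m.sum(),np.median(P[m,2]),cv2.minAreaRect(P[m,:2].astype(np.float32)),cv2.boxPoints(cv2.minAreaRect(P[m,:2].astype(np.float32))))
E
```

```text
t: 0.95
tcp_pos: [0.6243, -0.2283, 0.2906]
tool_rot: [0.707, 0.707, -0.0, -0.001]
force: [-1.2, -0.1, -0.3]
finger_gap: 0.002
gripper_force: 0.0
block 2936 0.04996265181052981 ((0.5016087889671326, -0.24824848771095276), (0.13096073269844055, 0.09010571241378784), 32.32090377807617) [[ 0.4221855  -0.24518558]
 [ 0.47036147 -0.32133093]
 [ 0.58103204 -0.2513114 ]
 [ 0.5328561  -0.17516604]]
fence 1857 0.040119888482122446 ((0.6535162329673767, -0.2618701457977295), (0.016062259674072266, 0.25754380226135254), 6.336576461791992) [[ 0.6313217  -0.13477133]
 [ 0.6597466  -0.3907417 ]
 [ 0.67571074 -0.38896894]
 [ 0.6472859  -0.13299859]]
```

View pics/top1.png

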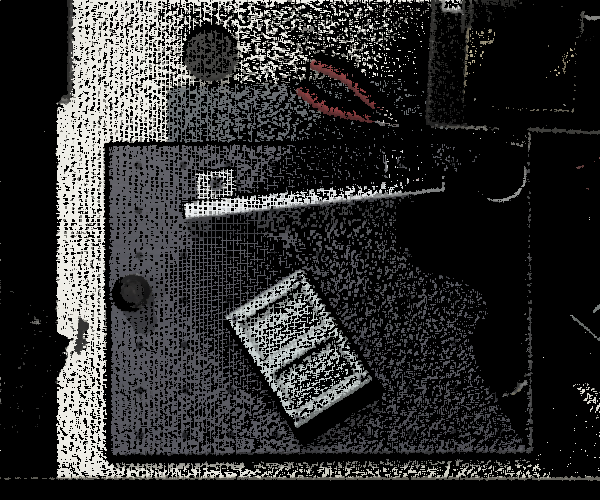

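The top map shows the block between corners (295,270), (372,380), (296,427) and (228,316) px, the fence front from (185,217) to (445,188), the loupe at (131,292) and the edges of the puck at (505,180). The block needs +64° (CCW). I'll push on its left long face near the corner closest to the robot, turning the tool along with it.

```bash
python3 -m pendant '[[[0.0025,-0.043,0.03,0,0,0,0],[0.0025,-0.043,0.03,0,0,0,0],[0.0025,-0.043,0.03,0,0,0,0],[0.0025,-0.043,0.03,0,0,0,0],[0.0025,-0.043,0.03,0,0,0,0],[0.0025,-0.043,0.03,0,0,0,0],[0,0,0,0,0,-0.94,0],[0,0,0,0,0,-0.94,0],[0,0,0,0,0,-0.94,0],[0,0,0,0,0,-0.94,0],[0,0,0,0,0,-0.94,0],[0,0,0,0,0,0,0],[0,0,0,0,0,0,0],[0,0,0,0,0,0,0]]]'
python3 - <<'E'
from h import *
st=monitor.sense();M=R.from_quat(st["tool_rot"]).as_matrix();print(M.round(3),st["q"].round(2))
print((M.T@(np.array([.418,-.2166,.040])-st["tcp_pos"])/.8).round(4))
s=np.load("pics/scene0.npz");P,c=cloud(s)
m=(P[:,2]>.021)&(P[:,2]<.06)&(P[:,0]>.38)&(P[:,0]<.705)&(P[:,1]<-.40)&(P[:,1]>-.5)
im=np.zeros((340,110),np.uint8);im[((.71-P[m,0])*1000).astype(int),((-.395-P[m,1])*1000).astype(int)]=255
n,l,stt,ce=cv2.connectedComponentsWithStats(cv2.dilate(im,np.ones((7,7))))
for i in range(1,n): print(stt[i],.71-ce[i][1]/1000,-.395-ce[i][0]/1000)
E
```

```text
t: 2.4
tcp_pos: [0.4186, -0.2171, 0.1476]
tool_rot: [0.483, 0.876, 0.0, -0.0]
force: [0.1, 1.1, -0.1]
finger_gap: 0.001
gripper_force: 0.0
[[-0.534  0.845 -0.   ]
 [ 0.845  0.534  0.   ]
 [ 0.    -0.    -1.   ]] [-0.72  0.43  1.88  0.    0.84 -1.28]
[ 0.0009 -0.0004  0.1345]
[  26    2   62   65 3113] 0.6763533568904594 -0.45149116607773854
[  41  219   45   42 1379] 0.46968092820884694 -0.4588346627991298
```

```bash
cat > look.py <<'E'
from h import *
import sys
FM=np.array([.6455,-.2628]); fy=np.array([.0284,-.256]); fy/=np.linalg.norm(fy); n=np.array([-fy[1],fy[0]])  # n: into the fence (+x)
st=monitor.sense();M=R.from_quat(st["tool_rot"]).as_matrix()
print("tcp",st["tcp_pos"].round(4),"yaw",np.degrees(np.arctan2(M[1,1],M[0,1])).round(1),"F",st["force"].round(1),"t",st["t"])
for nm in sys.argv[1:]:
    s=eyes.snapshot(nm);cv2.imwrite(f"pics/{nm}_{st['t']:.2f}.png",s["pixels"][:,:,::-1])
    P,c=cloud(s);d=(P[:,:2]-FM)@n
    m=(P[:,2]>.0465)&(P[:,2]<.056)&(P[:,0]>.38)&(d<.012)&(P[:,1]<-.13)&(P[:,1]>-.41)&(c.max(1)>70)
    im=np.zeros((400,400),np.uint8);im[((P[m,0]-.35)*1000).astype(int),((P[m,1]+.45)*1000).astype(int)]=255
    k,l,S,_=cv2.connectedComponentsWithStats(cv2.dilate(im,np.ones((7,7))));b=1+S[1:,4].argmax()
    Q=P[m,:2];Q=Q[l[((Q[:,0]-.35)*1000).astype(int),((Q[:,1]+.45)*1000).astype(int)]==b].astype(np.float32)
    bx=cv2.boxPoints(cv2.minAreaRect(Q)).astype(float);e=bx[1]-bx[0],bx[2]-bx[1];i=int(np.linalg.norm(e[1])>np.linalg.norm(e[0]));L=e[i]
    a=np.degrees(np.arctan2(L[1],L[0]))%180;ce=bx.mean(0)
    print(nm,len(Q),"size",np.linalg.norm(e[i]).round(4),np.linalg.norm(e[1-i]).round(4),"c",ce.round(4),"ang",a.round(1),"fence ang 96.3; dist",((ce-FM)@n).round(4),"along",((ce-FM)@fy).round(4))
    print(bx.round(4).tolist())
E
python3 -m pendant '[[[0,0,0.046,0,0,0,0],[0,0,0.046,0,0,0,0],[0,0,0.046,0,0,0,0],[0,0,0,0,0,0,0],[-0.01,0,0,0,0,0,0],[-0.01,0,0,0,0,0,0],[-0.01,0,0,0,0,-0.7,0],[-0.01,0,0,0,0,-0.7,0],[-0.01,0,0,0,0,-0.7,0],[-0.01,0,0,0,0,-0.7,0],[0,0,0,0,0,0,0],[0,0,0,0,0,0,0]]]'; python3 look.py scene wrist
```

```text
t: 3.6
tcp_pos: [0.4484, -0.2568, 0.039]
tool_rot: [0.33, 0.944, -0.001, 0.002]
force: [-0.4, 0.4, -0.8]
finger_gap: -0.001
gripper_force: 0.0
tcp [ 0.4484 -0.2568  0.039 ] yaw 51.5 F [-0.4  0.4 -0.8] t 3.6
scene 867 size 0.1349 0.0903 c [ 0.5017 -0.2507] ang 31.6 fence ang 96.3; dist -0.1416 along -0.0279
[[0.4206, -0.2476], [0.4679, -0.3245], [0.5828, -0.2538], [0.5355, -0.1769]]
wrist 6965 size 0.1312 0.0529 c [ 0.4914 -0.2313] ang 32.5 fence ang 96.3; dist -0.1497 along -0.0483
[[0.4218, -0.2441], [0.4502, -0.2888], [0.561, -0.2184], [0.5326, -0.1737]]
```

```bash
python3 -c "
import cv2,glob,numpy as np
a=cv2.imread('pics/wrist_3.60.png');b=cv2.imread('pics/scene_3.60.png')[120:300,100:400]
b=cv2.resize(b,(560,336));cv2.imwrite('pics/c1.png',cv2.resize(np.vstack([a,b]),(444,600)))"; ls pics
```

```text
c1.png
scene0.npz
scene0.png
scene_3.60.png
side0.npz
side0.png
top0.png
top1.png
wrist0.npz
wrist0.png
wrist1.npz
wrist_3.60.png
```

View pics/c1.png

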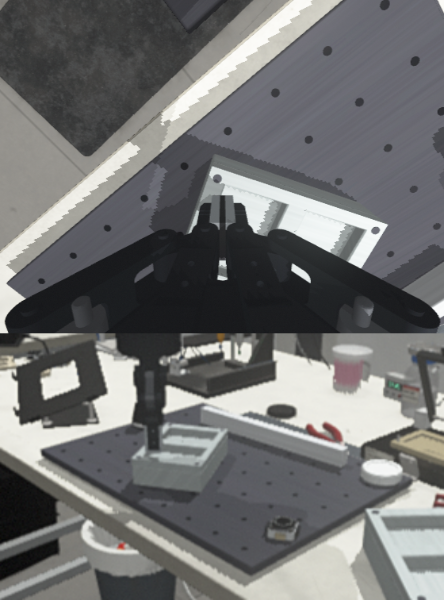

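The crop shows the fingertips at (225,205), over the block near its corner (212,155), and the block hasn't turned. The fingers are either in the pocket or above it, so I'll check the fingertip height against the block in depth.

Run:
```python
from h import *
st=monitor.sense();T=st["tcp_pos"];print(T,st["force"],st["finger_gap"])
M=R.from_quat(st["tool_rot"]).as_matrix()
for n in("wrist","scene","side"):
    s=eyes.snapshot(n);np.savez(f"pics/{n}2.npz",**s);P,c=cloud(s)
    L=(P-T)@M
    m=(abs(L[:,0])<.03)&(abs(L[:,1])<.03)&(L[:,2]>-.05)&(c.max(1)<60)
    print(n,m.sum(),"tool frame finger pts: max z, ranges",np.percentile(L[m],[0,2,50,98,100],axis=0).round(3).tolist() if m.sum() else "")
P,c=cloud(np.load("pics/wrist1.npz"))
# height profile of the block across, from wrist1: along normal at several v
a=np.array([.845,.534]);b=np.array([.534,-.845]);C=np.array([.5016,-.2482])
u=(P[:,:2]-C)@a;v=(P[:,:2]-C)@b
for u0 in(-.055,-.03,0,.03):
    print(u0,[(round(v0,3),round(float(np.median(P[(abs(u-u0)<.004)&(abs(v-v0)<.003),2])),3)) for v0 in np.arange(-.06,.061,.008) if ((abs(u-u0)<.004)&(abs(v-v0)<.003)).sum()])
```

```text
[ 0.44747985 -0.25588631  0.0381954 ] [ 0.61221747 -0.63243315  0.26777877] 0.00022023667356013793
wrist 818 tool frame finger pts: max z, ranges [[0.006, -0.03, -0.05], [0.006, -0.028, -0.049], [0.007, -0.001, -0.037], [0.015, 0.013, 0.023], [0.019, 0.013, 0.025]]
scene 101 tool frame finger pts: max z, ranges [[-0.024, -0.029, -0.05], [-0.015, -0.028, -0.049], [-0.001, -0.014, -0.036], [0.011, -0.008, 0.022], [0.015, -0.007, 0.022]]
side 85 tool frame finger pts: max z, ranges [[-0.028, -0.03, -0.05], [-0.022, -0.03, -0.049], [0.001, -0.015, -0.028], [0.024, -0.007, 0.025], [0.03, -0.007, 0.025]]
-0.055 [(np.float64(-0.06), 0.014), (np.float64(-0.052), 0.013), (np.float64(-0.044), 0.05), (np.float64(-0.036), 0.049), (np.float64(-0.028), 0.049), (np.float64(-0.02), 0.049), (np.float64(-0.012), 0.049), (np.float64(-0.004), 0.049), (np.float64(0.004), 0.049), (np.float64(0.012), 0.049), (np.float64(0.02), 0.05), (np.float64(0.028), 0.048), (np.float64(0.036), 0.05), (np.float64(0.044), 0.05), (np.float64(0.052), 0.014), (np.float64(0.06), 0.014)]
-0.03 [(np.float64(-0.06), 0.014), (np
[... 603 characters left out ...]
 0.05), (np.float64(-0.004), 0.05), (np.float64(0.004), 0.05), (np.float64(0.012), 0.05), (np.float64(0.02), 0.05), (np.float64(0.028), 0.05), (np.float64(0.036), 0.05), (np.float64(0.044), 0.05), (np.float64(0.052), 0.014), (np.float64(0.06), 0.014)]
0.03 [(np.float64(-0.06), 0.014), (np.float64(-0.052), 0.014), (np.float64(-0.044), 0.05), (np.float64(-0.036), 0.049), (np.float64(-0.028), 0.04), (np.float64(-0.02), 0.04), (np.float64(-0.012), 0.04), (np.float64(-0.004), 0.04), (np.float64(0.004), 0.04), (np.float64(0.012), 0.04), (np.float64(0.02), 0.04), (np.float64(0.028), 0.041), (np.float64(0.036), 0.049), (np.float64(0.044), 0.05), (np.float64(0.052), 0.014), (np.float64(0.06), 0.014)]
```

Run:
```python
from h import *
st=monitor.sense();T=st["tcp_pos"];M=R.from_quat(st["tool_rot"]).as_matrix();print(st["t"],T,st["force"])
s=np.load("pics/wrist2.npz");K=s["intrinsics"];Rc=R.from_quat(s["attitude"]).as_matrix();print(s["eye"],"eye in tool",M.T@(s["eye"]-T))
W=np.zeros((420,560,3));d=s["depth"];v,u=np.mgrid[:420,:560]
W=(np.dstack([(u-K[0,2])*d/K[0,0],(v-K[1,2])*d/K[1,1],d])@Rc.T)+s["eye"];W[d==0]=np.nan
for tz in(-.03,-.01,0,.007,.014):
    p=Rc.T@(T+M[:,2]*tz-s["eye"]);print(tz,(K@p/p[2])[:2].round(0),p[2].round(3))
for r in range(180,420,10): print(r,[tuple(((W[r,c]-T)@M*1000).round(0).tolist()) if d[r,c]>0 else None for c in(265,280,295)],d[r,280].round(3),s["pixels"][r,280])
```

```text
3.85 [ 0.44718538 -0.25554386  0.03749654] [ 0.66959347 -0.73257053 -0.35786505]
[ 0.39096288 -0.21095053  0.19767239] eye in tool [ 7.17857983e-02 -5.07867211e-05 -1.60164403e-01]
-0.03 [280. 273.] 0.145
-0.01 [280. 255.] 0.164
0 [280. 247.] 0.174
0.007 [280. 243.] 0.181
0.014 [280. 238.] 0.187
180 [(35.0, -10.0, 24.0), (35.0, -0.0, 23.0), (35.0, 9.0, 24.0)] 0.186 [109 109 118]
190 [(29.0, -10.0, 23.0), (29.0, -0.0, 24.0), (29.0, 9.0, 24.0)] 0.189 [75 76 80]
200 [(22.0, -10.0, 24.0), (24.0, -0.0, 16.0), (22.0, 9.0, 23.0)] 0.182 [104 108 107]
210 [(20.0, -9.0, 9.0), (24.0, -0.0, -5.0), (21.0, 8.0, 5.0)] 0.162 [106 109 109]
220 [(21.0, -8.0, -13.0), (21.0, -0.0, -13.0), (22.0, 8.0, -14.0)] 0.156 [223 230 229]
230 [(16.0, -8.0, -13.0), (16.0, -0.0, -13.0), (16.0, 8.0, -13.0)] 0.157 [181 189 189]
240 [(10.0, -8.0, -13.0), (10.0, -0.0, -13.0), (6.0, 8.0, -3.0)] 0.158 [146 152 151]
250 [(4.0, -8.0, -12.0), (10.0, -0.0, -26.0), (-0.0, 8.0, -3.0)] 0.146 [40 40 41]
260 [(6.0, -7.0, -29.0), (11.0, -0.0, -37.0), (11.0, 7.0, -38.0)] 0.135 [37 38 39]
270 [(10.0, -7.0, -46.0), (11.0, -0.0, -47.0)
[... 532 characters left out ...]
26 232 232]
340 [(11.0, -4.0, -89.0), (-61.0, -0.0, -4.0), (10.0, 4.0, -88.0)] 0.187 [104 109 108]
350 [(7.0, -5.0, -88.0), (-61.0, -0.0, -13.0), (6.0, 4.0, -87.0)] 0.179 [221 226 225]
360 [(11.0, -4.0, -96.0), (11.0, -0.0, -96.0), (11.0, 4.0, -96.0)] 0.079 [25 26 28]
370 [(10.0, -4.0, -98.0), (11.0, -0.0, -99.0), (10.0, 4.0, -99.0)] 0.076 [24 26 28]
380 [(10.0, -4.0, -102.0), (11.0, -0.0, -102.0), (11.0, 3.0, -103.0)] 0.073 [24 26 28]
390 [(12.0, -4.0, -106.0), (10.0, -0.0, -104.0), (11.0, 3.0, -105.0)] 0.072 [26 26 28]
400 [(10.0, -4.0, -107.0), (11.0, -0.0, -108.0), (10.0, 3.0, -107.0)] 0.067 [26 26 29]
410 [(11.0, -3.0, -110.0), (11.0, -0.0, -110.0), (11.0, 3.0, -110.0)] 0.065 [25 27 29]
```

Run:
```python
from h import *
s=np.load("pics/wrist1.npz");P,c=cloud(s)
# tool pose from the fixed hand-eye offset: eye = T + M@[.0718,0,-.1602]
M=np.array([[0,1,0],[1,0,0],[0,0,-1.]]);T=s["eye"]-M@np.array([.0718,0,-.1602]);print(T)
L=(P-T)@M;m=(L[:,2]<.06)&(abs(L[:,0])<.03)&(abs(L[:,1])<.05)
for z0 in np.arange(-.06,.03,.006):
    k=m&(abs(L[:,2]-z0)<.003);print(round(z0,3),k.sum(),L[k].min(0).round(3) if k.any() else"",L[k].max(0).round(3) if k.any() else"")
a=np.load("pics/scene0.npz")["pixels"].astype(int);b=np.load("pics/scene2.npz")["pixels"].astype(int)
print("block region diff",np.abs(a-b)[190:225,195:250].max(2).round().astype(int)[::5,::6])
```

```text
[ 0.62447388 -0.22843142  0.29007088]
-0.06 622 [-0.011 -0.03  -0.063] [ 0.014  0.029 -0.057]
-0.054 623 [-0.011 -0.009 -0.057] [ 0.012  0.011 -0.051]
-0.048 341 [ 0.006 -0.013 -0.051] [ 0.012  0.014 -0.045]
-0.042 390 [ 0.006 -0.014 -0.045] [ 0.012  0.014 -0.039]
-0.036 359 [ 0.006 -0.013 -0.039] [ 0.012  0.014 -0.033]
-0.03 297 [ 0.006 -0.014 -0.033] [ 0.012  0.014 -0.027]
-0.024 183 [ 0.006 -0.012 -0.027] [ 0.012  0.012 -0.021]
-0.018 6 [ 0.011 -0.003 -0.021] [ 0.011  0.005 -0.021]
-0.012 0  
-0.006 0  
-0.0 0  
0.006 0  
0.012 0  
0.018 0  
0.024 0  
block region diff [[  1  60  82   5  27  26  25  14   6  18]
 [  1 158  14   5  13  23  25  27  26   1]
 [  3  11  48  19  14   2   3  12   3   2]
 [ 22  53   3   3   2   2  19  18   4   1]
 [  2   1   2   2   1   1   2   2   2   1]
 [  1   2   1   3   2   1   0   2   4   3]
 [  2   1   1   3   2   3   1   2   1   3]]
```

The depth points in the free-air wrist view show the closed fingers ending 21 mm behind the reported TCP, not 14 mm ahead of it. The tool passed about 6 mm above the block, which didn't move. I'll back out and go down with TCP z ≈ 0.003, so the tips are at 0.024.

```bash
python3 -m pendant '[[[0,0,-0.03,0,0,0,0],[0,0,0,0,0,0.7,0],[0,0,0,0,0,0.7,0],[0,0,0,0,0,0.7,0],[0,0,0,0,0,0.7,0],[0.03,-0.0023,0,0,0,0,0],[0.03,-0.0023,0,0,0,0,0],[0,0,0,0,0,0,0],[0,0,0.024,0,0,0,0],[0,0,0.024,0,0,0,0],[0,0,0.012,0,0,0,0],[0,0,0,0,0,0,0],[0,0,0.006,0,0,0,0],[0,0,0,0,0,0,0],[0,0,0,0,0,0,0]]]'; python3 look.py wrist
python3 -m pendant '[[[0,0,0.006,0,0,0,0],[0,0,0,0,0,0,0]]]'
python3 - <<'E'
from h import *
st=monitor.sense();T=st["tcp_pos"];M=R.from_quat(st["tool_rot"]).as_matrix()
for n in("wrist","scene"):
    P,c=cloud(eyes.snapshot(n));L=(P-T)@M;m=(abs(L[:,0])<.016)&(abs(L[:,1])<.016)&(c.max(1)<70)&(P[:,2]<.06)
    print(n,[(round(z,3),int((m&(abs(P[:,2]-z)<.002)).sum())) for z in np.arange(.012,.06,.004)])
E
```

```text
t: 5.35
tcp_pos: [0.4189, -0.2175, 0.0088]
tool_rot: [0.482, 0.876, -0.0, 0.0]
force: [-0.1, -0.4, -0.3]
finger_gap: 0.001
gripper_force: 0.0
tcp [ 0.4189 -0.2175  0.0088] yaw 32.3 F [-0.1 -0.4 -0.3] t 5.35
wrist 2051 size 0.049 0.021 c [ 0.5187 -0.1868] ang 6.5 fence ang 96.3; dist -0.1176 along -0.0895
[[0.4932, -0.1792], [0.4956, -0.2001], [0.5443, -0.1945], [0.5419, -0.1736]]
t: 5.6
tcp_pos: [0.4186, -0.2172, 0.0035]
tool_rot: [0.482, 0.876, 0.0, -0.0]
force: [0.1, 0.4, -0.4]
finger_gap: 0.0
gripper_force: 0.0
wrist [(np.float64(0.012), 2), (np.float64(0.016), 5), (np.float64(0.02), 0), (np.float64(0.024), 8), (np.float64(0.028), 68), (np.float64(0.032), 112), (np.float64(0.036), 131), (np.float64(0.04), 140), (np.float64(0.044), 139), (np.float64(0.048), 166), (np.float64(0.052), 69), (np.float64(0.056), 227)]
scene [(np.float64(0.012), 1), (np.float64(0.016), 32), (np.float64(0.02), 5), (np.float64(0.024), 0), (np.float64(0.028), 1), (np.float64(0.032), 11), (np.float64(0.036), 16), (np.float64(0.04), 13), (np.float64(0.044), 20), (np.float64(0.048), 15), (np.float64(0.052), 17), (np.float64(0.056), 18)]
```

```bash
python3 -m pendant '[[[-0.01,0,0,0,0,0,0],[-0.01,0,0,0,0,0,0],[-0.01,0,0,0,0,-0.7,0],[-0.01,0,0,0,0,-0.7,0],[-0.01,0,0,0,0,-0.7,0],[-0.01,0,0,0,0,-0.7,0],[0,0,0,0,0,0,0]]]'; python3 look.py scene wrist
```

```text
t: 6.4
tcp_pos: [0.4482, -0.2566, 0.0036]
tool_rot: [0.329, 0.944, -0.0, 0.001]
force: [-0.3, -0.4, 0.0]
finger_gap: -0.003
gripper_force: 0.0
tcp [ 0.4482 -0.2566  0.0036] yaw 51.5 F [-0.3 -0.4  0. ] t 6.4
scene 914 size 0.1363 0.0927 c [ 0.5247 -0.2575] ang 46.3 fence ang 96.3; dist -0.1195 along -0.0186
[[0.4441, -0.2747], [0.5111, -0.3388], [0.6053, -0.2403], [0.5383, -0.1762]]
wrist 2808 size 0.0593 0.0233 c [ 0.5205 -0.1965] ang 26.0 fence ang 96.3; dist -0.117 along -0.0797
[[0.4887, -0.199], [0.4989, -0.22], [0.5522, -0.194], [0.542, -0.173]]
```

Now it works: the block has turned to about 47° and its centre moved 24 mm towards the fence. Continuing.

```bash
python3 -m pendant '[[[-0.008,0,0,0,0,-0.3,0],[-0.008,0,0,0,0,-0.4,0],[-0.008,0,0,0,0,-0.5,0],[-0.008,0,0,0,0,-0.5,0],[-0.008,0,0,0,0,-0.5,0],[0,0,0,0,0,0,0]]]'; python3 look.py scene
```

```text
t: 7.1
tcp_pos: [0.4744, -0.2729, 0.0036]
tool_rot: [0.203, 0.979, -0.0, 0.0]
force: [-0.2, 0.5, 1.1]
finger_gap: -0.004
gripper_force: 0.1
tcp [ 0.4744 -0.2729  0.0036] yaw 66.6 F [-0.2  0.5  1.1] t 7.1
scene 678 size 0.1335 0.0936 c [ 0.5459 -0.2593] ang 61.2 fence ang 96.3; dist -0.0986 along -0.0144
[[0.4727, -0.2953], [0.5548, -0.3404], [0.6191, -0.2234], [0.537, -0.1783]]
```

```bash
python3 -m pendant '[[[0.003,-0.008,0,0,0,0,0],[-0.011,-0.003,0,0,0,-0.4,0],[-0.008,-0.001,0,0,0,-0.5,0],[-0.008,0,0,0,0,-0.5,0],[-0.008,0,0,0,0,-0.5,0],[-0.008,0,0,0,0,-0.5,0],[0,0,0,0,0,0,0]]]'; python3 look.py scene
```

```text
t: 7.85
tcp_pos: [0.501, -0.2915, 0.0037]
tool_rot: [0.06, 0.998, -0.0, 0.0]
force: [0.7, -1.0, -1.2]
finger_gap: -0.004
gripper_force: 0.0
tcp [ 0.501  -0.2915  0.0037] yaw 83.1 F [ 0.7 -1.  -1.2] t 7.85
scene 364 size 0.0935 0.0854 c [ 0.5626 -0.2782] ang 166.4 fence ang 96.3; dist -0.0841 along 0.0061
[[0.5071, -0.3087], [0.5981, -0.3307], [0.6181, -0.2476], [0.5272, -0.2257]]
```

```bash
python3 -m pendant '[[[0.002,-0.004,0,0,0,0,0],[-0.010,-0.003,0,0,0,-0.38,0],[-0.008,-0.001,0,0,0,-0.38,0],[-0.008,0,0,0,0,-0.38,0],[-0.008,0,0,0,0,-0.38,0],[-0.006,0,0,0,0,-0.38,0],[0,0,0,0,0,0,0],[0.02,0,0,0,0,0,0],[0.02,0,-0.02,0,0,0,0],[0.02,0,-0.04,0,0,0,0],[0.02,0,-0.05,0,0,0,0],[0,0,-0.05,0,0,0,0],[0,0,0,0,0,0,0],[0,0,0,0,0,0,0]]]'; python3 look.py scene wrist
```

```text
t: 9.3
tcp_pos: [0.4673, -0.3057, 0.1329]
tool_rot: [-0.054, 0.999, -0.001, 0.001]
force: [-0.4, 1.1, 0.3]
finger_gap: 0.003
gripper_force: 0.0
tcp [ 0.4673 -0.3057  0.1329] yaw 96.2 F [-0.4  1.1  0.3] t 9.3
scene 876 size 0.1336 0.0929 c [ 0.5873 -0.2468] ang 91.0 fence ang 96.3; dist -0.0561 along -0.0223
[[0.5398, -0.1808], [0.542, -0.3144], [0.6349, -0.3128], [0.6327, -0.1792]]
wrist 256 size 0.0326 0.0123 c [ 0.5465 -0.1958] ang 89.2 fence ang 96.3; dist -0.091 along -0.0775
[[0.5401, -0.212], [0.5524, -0.2122], [0.5529, -0.1796], [0.5406, -0.1794]]
```

The block is at about 91–92° with its far-left corner nearly at the fence. Next I'll push at mid-face, slightly right of centre, to seat it.

```bash
python3 -m pendant '[[[-0.0325,0.0217,0,0,0,0,0],[-0.0325,0.0217,0,0,0,0,0],[0,0,0,0,0,0,0],[0,0,0.04,0,0,0,0],[0,0,0.04,0,0,0,0],[0,0,0.04,0,0,0,0],[0,0,0.04,0,0,0,0],[0,0,0,0,0,0,0],[-0.01,0,0,0,0,0,0],[-0.01,0,0,0,0,0,0],[-0.006,0,0,0,0,0,0],[-0.004,0,0,0,0,0,0],[-0.004,0,0,0,0,0,0],[0,0,0,0,0,0,0]]]'; python3 look.py scene
python3 -m pendant '[[[-0.002,0,0,0,0,0,0],[-0.002,0,0,0,0,0,0],[0,0,0,0,0,0,0]]]'; python3 look.py scene
```

```text
t: 10.8
tcp_pos: [0.5418, -0.2625, 0.0041]
tool_rot: [-0.055, 0.998, -0.0, -0.0]
force: [-3.1, -3.3, -1.0]
finger_gap: -0.003
gripper_force: 1.7
tcp [ 0.5418 -0.2625  0.0041] yaw 96.3 F [-3.1 -3.3 -1. ] t 10.8
scene 369 size 0.0964 0.0705 c [ 0.5999 -0.2761] ang 9.2 fence ang 96.3; dist -0.0467 along 0.0082
[[0.5467, -0.249], [0.558, -0.3186], [0.6532, -0.3032], [0.6419, -0.2336]]
t: 11.15
tcp_pos: [0.5433, -0.2624, 0.0042]
tool_rot: [-0.055, 0.998, -0.0, -0.002]
force: [-8.3, -5.1, 1.7]
finger_gap: -0.0
gripper_force: 4.0
tcp [ 0.5433 -0.2624  0.0042] yaw 96.3 F [-8.3 -5.1  1.7] t 11.15
scene 363 size 0.0977 0.0687 c [ 0.6003 -0.2737] ang 8.5 fence ang 96.3; dist -0.0461 along 0.0058
[[0.5469, -0.2469], [0.5571, -0.3149], [0.6538, -0.3004], [0.6436, -0.2325]]
```

```bash
python3 -m pendant '[[[-0.002,0,0,0,0,0,0],[-0.002,0,0,0,0,0,0],[-0.002,0,0,0,0,0,0],[0,0,0,0,0,0,0],[0,0,0,0,0,0,0]]]'
```

```text
t: 11.7
tcp_pos: [0.543, -0.2622, 0.0042]
tool_rot: [-0.056, 0.998, 0.001, -0.006]
force: [-20.4, -9.7, 8.3]
finger_gap: 0.001
gripper_force: 10.1
```

It's hard against the stop (20 N without moving). I'll back off, rise and look.

```bash
python3 -m pendant '[[[0.008,0,0,0,0,0,0],[0.02,0,0,0,0,0,0],[0.02,0,0,0,0,0,0],[0,0,-0.05,0,0,0,0],[0,0,-0.06,0,0,0,0],[0,0,-0.06,0,0,0,0],[0,0,-0.06,0,0,0,0],[0,0,-0.06,0,0,0,0],[0,0,0,0,0,0,0],[0,0,0,0,0,0,0]]]'; python3 look.py scene wrist
python3 - <<'E'
from h import *
s=eyes.snapshot("wrist");cv2.imwrite("pics/end.png",s["pixels"][:,:,::-1]);P,c=cloud(s)
n=np.array([.9939,.1103]);fy=np.array([.1103,-.9939]);FM=np.array([.6455,-.2628]);d=(P[:,:2]-FM)@n;a=(P[:,:2]-FM)@fy
# block rear edge and block/fence step by slices along the fence
for a0 in np.arange(-.14,.08,.01):
    k=abs(a-a0)<.004;b=k&(P[:,2]>.046)&(P[:,2]<.056)&(d>-.15)&(d<.03);f=k&(P[:,2]>.037)&(P[:,2]<.0435)&(d>-.012)&(d<.03)
    print(a0.round(2),"block",(d[b].min().round(4),d[b].max().round(4)) if b.any() else None,"fence",(d[f].min().round(4),d[f].max().round(4)) if f.any() else None)
E
```

```text
t: 12.7
tcp_pos: [0.513, -0.2653, 0.2378]
tool_rot: [-0.055, 0.998, -0.001, 0.002]
force: [0.2, 1.0, -0.2]
finger_gap: -0.002
gripper_force: 0.0
tcp [ 0.513  -0.2653  0.2378] yaw 96.3 F [ 0.2  1.  -0.2] t 12.7
scene 846 size 0.1332 0.095 c [ 0.5989 -0.241 ] ang 96.3 fence ang 96.3; dist -0.0439 along -0.0268
[[0.5444, -0.18], [0.5589, -0.3124], [0.6534, -0.302], [0.6389, -0.1696]]
wrist 2472 size 0.1302 0.0917 c [ 0.5973 -0.2393] ang 96.3 fence ang 96.3; dist -0.0454 along -0.0286
[[0.5445, -0.1797], [0.5589, -0.3091], [0.65, -0.299], [0.6356, -0.1696]]
-0.14 block None fence None
-0.13 block None fence (np.float64(-0.0012), np.float64(0.0142))
-0.12 block None fence (np.float64(-0.0013), np.float64(0.014))
-0.11 block None fence (np.float64(-0.0007), np.float64(0.012))
-0.1 block None fence (np.float64(-0.0008), np.float64(0.0122))
-0.09 block (np.float64(-0.091), np.float64(-0.0001)) fence (np.float64(0.0065), np.float64(0.0151))
-0.08 block (np.float64(-0.0908), np.float64(-0.0005)) fence (np.float64(-0.0117), np.float64(0.0145))
-0.07 block (np.float64(-0.091), np.float64(-0.0)) 
[... 396 characters left out ...]
.0553)) fence None
-0.01 block (np.float64(-0.0908), np.float64(-0.0815)) fence None
0.0 block (np.float64(-0.0908), np.float64(-0.0814)) fence None
0.01 block (np.float64(-0.0906), np.float64(-0.0819)) fence None
0.02 block (np.float64(-0.0911), np.float64(-0.0262)) fence None
0.03 block (np.float64(-0.0908), np.float64(-0.001)) fence None
0.04 block (np.float64(-0.0715), np.float64(-0.0006)) fence (np.float64(-0.0008), np.float64(0.0142))
0.05 block None fence (np.float64(-0.0011), np.float64(0.0145))
0.06 block None fence (np.float64(-0.0002), np.float64(0.0142))
0.07 block None fence (np.float64(-0.0008), np.float64(0.0149))
0.08 block None fence (np.float64(-0.0015), np.float64(0.0115))
```

View pics/end.png

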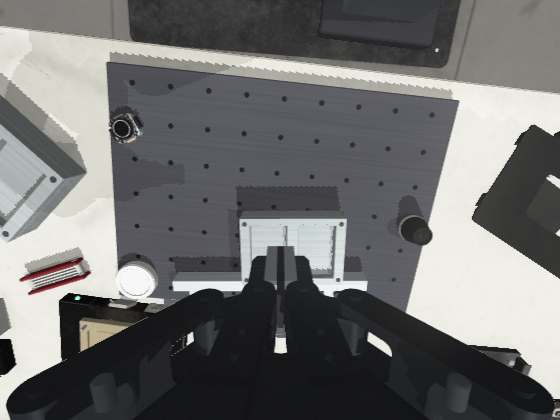

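The block (240–347, 212–280 px) lies flat along the fence (172–367 px), well inside both of its ends. Rear-edge distance is 91 mm, constant within 0.5 mm. The joystick (123,128), puck (137,280) and loupe (415,230) haven't been touched, and the arm is clear.

```bash
python3 -c "
from station import job; print(job.sign_off())"
```

```text
the job is handed in; nothing more can be done
None
```

The nest block was pushed round until one long side lay flat against the fence, inside both ends and parallel within measurement error, with the bystanders untouched; the job was handed in at about 13 s.

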